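# Wedge a rail off its bolster and hold it

### The job

Pick up the wooden wedge by its upright grip block, set it flat on the filing fixture's board and push its thin end straight under the free end of the rail, along the rail's length, until the rail just lifts off the bolster, leaving a gap of about 3 mm between rail and bolster. Only the wedge may lift the rail: keep the gripper off the rail, do not jack it up much farther at any time, keep it in its cheeks against the stop, and leave the file, the needle file and the jar where they lie. Finish while still gripping the wedge, holding it motionless in place, flat on the board with the rail resting on it.

Things in the scene. Friction and masses are not known exactly. Their poses are not given: they have to be found in the camera images.
- fixture: Filing fixture fixed to the bench: plywood board 480 by 120 mm, 12 mm thick. Origin at bench level, right below the rail's free end; x runs along the rail from free end to heel, z up. Board from x = -130 to 350 mm, bare below x = 0 (room for the wedge). On it: bolster, heel rest (x 230 to 330, top 24 mm above bench) between two cheeks (x 230 to 310, tops at 48), end stop (face at x = 321).
- bolster_top (a point): Middle of the top of the bolster, a pale wooden cross bar on the fixture's board, under the rail: 20 mm long (fixture x 90 to 110 mm), 70 mm wide, top 24 mm above the bench, 12 mm above the board. Fixture axes.
- rail: Loose wooden rail, 320 mm long, 44 wide, 28 thick, 0.2 to 0.45 kg, on bolster and heel rest, heel within 1 mm of the stop. Origin: middle of its lower edge at the free end, x along it to the heel, z up. Underside at first 24 mm above the bench. With its free end lifted it tips about the heel's lower edge (x = 320), so the gap at the bolster is 0.69 of the rise of the free end.
- rail_gap (a point): Point on the rail's underside right above the middle of the bolster (100 mm from the rail's free end); rail axes. Its height above the bench less 24 mm is the gap: 0 when the rail lies on the bolster.
- wedge_grip (a point): Centre of the wedge's grip block, 31 mm above the flat underside. Loose dark wooden wedge, 90 g, 36 mm wide: upright grip block 35 long (x), 36 wide (y), 62 mm high, and before it a ramp 100 mm long, falling evenly from 24 mm thick at the block to 4 mm at the thin end (1 in 5). x points from block to thin end, z up. Starts flat on the bench.
- wedge_tip (a point): Middle of the lower edge of the wedge's thin end, 117.5 mm from the middle of the grip block along the wedge's x; wedge axes.
- wedge: The same wedge; origin on its underside below the middle of the grip block, axes as for the grip block.
- file: Flat file with a wooden handle, 245 mm long, lying on the bench; not to be disturbed. Origin under the middle, x towards its point.
- needle_file: Slim needle file with a plastic handle, 190 mm long, lying on the bench; not to be disturbed. Origin under the middle, x towards its point.
- glue_jar: Closed jar, 60 mm across, 80 mm high, standing on the bench; not to be disturbed. Origin at the centre of its underside.
Mind the look-alikes: they are no part of the job. Of the things that look like the wedge, the largest one is meant.

How it is judged:
By the outcome, as a careful person would: the job done as asked, in the order asked, and still so for the second after the job is handed in, while the arm keeps its last pose, push and grip.
It also fails if it takes over 42 s, if anything falls off the work surface, if the arm or the gripper's body presses on something with over 40 N, if the wrist force passes 120 N, or if a joint passes its speed limit or range.

### The arm

A 7-joint arm with a two-finger parallel gripper is mounted at the origin on the work surface. World frame = base frame: x ahead of the robot, y to its left, z up, the work surface at z = 0. Lengths are in m, angles in degrees, forces in N, time in s.
With the tool pointing down it reaches from about 0.4 to 0.85 m from the base axis. Payload 4.5 kg.
Tool frame: the origin (TCP) lies on the centre line of the jaws, within the pads' length; the fingertips stand 25 mm ahead of it and the grasp point (between the pads) lies 6 mm ahead of it; z points along the fingers, y is the line along which they close (so a half turn about z gives the same grasp; the last joint's range is limited). The gripper opens to 85 mm and grips with 20 to 120 N. Pads are 22 mm wide; open, the fingers measure 114 mm over their backs; the gripper's body (76 mm by 85 mm) begins 54 mm behind the grasp point. The pads swing forward as they close: fully open they stand 13 mm farther back than shut.
Start: joints at [75.275, 39.483, -11.15, 89.685, 9.013, 51.709, -12.324], TCP at [0.179, -0.599, 0.227] pointing down, gripper open.
Joint ranges: [-172.22, 172.22], [-26.19, 119.32], [-84.43, 86.54], [7.71, 146.69], [-57.33, 237.33], [2.42, 119.75], [-152.13, 152.13]. Speed limits (degrees/s): [147.25, 147.25, 180, 180, 180, 180, 180].

### API

Orientations are given as a 3x3 rotation matrix whose columns are the frame's x, y, z axes.
In Python, from workcell import telemetry, read_camera, ticket, find_in, silhouettes, landmark_of gives the robot as it stands.
- The arm moves only by the shell command python3 -m jog 'ROWS' [FORCE]. ROWS is JSON, a list of rows, each a list of 3 entries, a list of its own where there are three numbers: the shift along the world's x, y, z in m, then the turn about the world's z in rad, then the closure, from -1 (fully open) to 1 (shut), so that 0 is half open. A call has 1 to 8 rows; each row shifts and turns the commanded pose from where the row before left it; what a row does not reach is not made up. A row lasts 1/12 s, in which the tool goes at most 41.7 mm and 7.16 degrees, less where a joint would pass 70% of its speed; a pose out of reach is approached as far as the arm can. A call is refused whole if a number of a shift passes 0.0417 or a number of a turn 0.125, either way. A call with a gripper value outside its range is refused whole. The fingers move at their own pace and stop on an object; FORCE is the grip in N (left out, the last holds). Time passes only in rows, so rows that do not move let the fingers close. It gives the time, the measured TCP pose, the force, the opening and the grip force at its end, in the units of the state.
- telemetry.get_state(): the state, without advancing time (a new reading comes with each control period).
- read_camera(name): name is "side" or "top" or "wrist"; returns a dict with "frame" (420x560x3 uint8, red, green, blue), "K" (3x3 intrinsics, pixels), "rvec" (rotation vector, rad) and "tvec" (3), from world to camera coordinates, as OpenCV has them. Camera axes: x right, y down, z forward; pixel columns grow to the right and rows downward; lengths in m; the calibration is good to about 2 mm. A picture is of the moment at which its call begins. There is no depth.
- ticket.job_done(): hands the job in; it is judged then, once.
Trained networks look in a picture, given as the dict that the camera call returned (one of the last four; its "shot" number tells which), for a name from the list of things; names that differ only in an ending like _2 or _b are one class to them, and where a whole thing is asked for, a point or a joint stands for the part that bears it (a point fixed in the world has none). Each returns a list of dicts, best first, with "confidence" (0 to 1); they miss things now and then, are a little off and sometimes report something else, mostly with a low value. They report only what shows in the picture. A call takes as long as a camera call. They do not tell look-alikes from the thing itself.
- find_in(picture, target): "xyz" ([x, y, z] in m, in world coordinates, good to about 4 mm: the middle of the surface that is visible of it).
- silhouettes(picture, target): "region" (420x560 bool, what is visible of it).
- landmark_of(picture, target): "xyz" ([x, y, z] in m, in world coordinates, good to about 4 mm: a listed point, or the origin of a listed thing).
The state is a dict: "t": time; "qpos": joint angles; "joint_vel": joint speeds; "tau": joint torques, N m; "position": TCP position; "orientation": TCP orientation; "ft_force": force on the tool from outside, world axes, zero at the start; "ft_torque": the same for the moment, N m; "width": opening from 0.0 (shut) to 1.0 (fully open); "grasp_force": force on a finger pad.
Only numpy, scipy, OpenCV 4.12 (cv2) and the standard library are available. Lean on these libraries where they do the work, as an engineer would, in place of code of your own. Each camera call takes 0.05 s, during which the arm holds its last target. There are 200 camera calls.

## Working session

There is one attempt and no reset: what is moved stays moved. The work goes in short steps, Python scripts to look and compute and a shell command to move; the robot and the scene stay as the last step left them, time stands still between calls to the robot, and variables do not carry over. Pictures are saved under pics/ and viewed, at most 10 in all, crops included, and the job is handed in when it is done.

```bash
mkdir -p pics
cat > h.py <<'E'
import numpy as np, cv2
from workcell import telemetry, read_camera, ticket, find_in, silhouettes, landmark_of
np.set_printoptions(precision=4, suppress=True)
def save(p,n): cv2.imwrite('pics/'+n+'.png', p['frame'][:,:,::-1])
def proj(p,X):
    return cv2.projectPoints(np.float64(X).reshape(-1,3),p['rvec'],p['tvec'],p['K'],None)[0].reshape(-1,2)
def ray(p,uv,z):
    R=cv2.Rodrigues(np.float64(p['rvec']))[0]; c=-R.T@np.ravel(p['tvec'])
    d=R.T@np.linalg.inv(p['K'])@np.array([uv[0],uv[1],1.]); return c+d*(z-c[2])/d[2]
E
python3 - <<'E'
from h import *
s=telemetry.get_state(); print(s['t'],s['position'],s['orientation'],s['width'])
ims=[]
for n in ['top','side']:
    p=read_camera(n); ims.append(p['frame']); save(p,n+'0')
    print(n,ray(p,(280,210),0))
    for t in ['wedge_grip','wedge_tip','wedge','fixture','bolster_top','rail','rail_gap','file','needle_file','glue_jar']:
        print(t,[(np.array(r['xyz']),round(r['confidence'],2)) for r in landmark_of(p,t)][:4])
E
```

```text
0.0 [ 0.179  -0.5981  0.2257] [[ 0.958   0.2868 -0.0006]
 [ 0.2868 -0.958   0.0018]
 [-0.0001 -0.0019 -1.    ]] 0.9978006301426575
top [ 0.6094 -0.1234  0.    ]
wedge_grip [(array([ 0.423 , -0.24  ,  0.0244]), 0.91), (array([ 0.5576, -0.4276,  0.0238]), 0.87), (array([ 0.5624, -0.2457,  0.0308]), 0.83)]
wedge_tip [(array([ 0.5334, -0.3469, -0.0013]), 0.85), (array([ 0.5084, -0.2559,  0.0038]), 0.77), (array([ 0.6738, -0.2855,  0.0021]), 0.63)]
wedge [(array([ 0.4312, -0.2408, -0.0004]), 0.82), (array([ 0.5597, -0.4281,  0.0022]), 0.72)]
fixture [(array([0.5145, 0.0731, 0.0002]), 0.73)]
bolster_top [(array([0.538 , 0.1693, 0.0263]), 0.9)]
rail [(array([0.5142, 0.0697, 0.0244]), 0.66)]
rail_gap [(array([0.537 , 0.1627, 0.0273]), 0.95)]
file [(array([ 0.7852, -0.2123,  0.0015]), 0.84)]
needle_file [(array([ 0.3798, -0.2277, -0.    ]), 0.89)]
glue_jar [(array([ 0.7818,  0.039 , -0.0032]), 0.88), (array([ 0.3771, -0.2245, -0.0006]), 0.35)]
side [ 0.6394 -0.1488  0.    ]
wedge_grip [(array([ 0.422 , -0.2409,  0.0236]), 0.95), (array([ 0.5583, -0.4274,  0.0222]), 0.81), (array([ 0.5604, -0.245 ,  0.0283]), 0.67)]
wedge_tip [(array([ 0.5064, -0.257 ,  0.002 ]), 0.73), (array([ 0.5325, -0.3448, -0.0014]), 0.72), (array([ 0.6767, -0.2876, -0.0019]), 0.65)]
wedge [(array([ 0.5654, -0.2435, -0.    ]), 0.82), (array([ 0.5562, -0.4293,  0.0048]), 0.71), (array([ 0.4248, -0.2351, -0.0045]), 0.55)]
fixture [(array([ 0.5131,  0.069 , -0.0002]), 0.69)]
bolster_top [(array([0.5408, 0.1673, 0.0247]), 0.93)]
rail [(array([0.5148, 0.071 , 0.0227]), 0.92), (array([ 0.5647, -0.2466,  0.0301]), 0.27)]
rail_gap [(array([0.5403, 0.1616, 0.0274]), 0.59)]
file [(array([ 0.7797, -0.2202,  0.0012]), 0.69)]
needle_file [(array([ 0.3737, -0.2261,  0.0023]), 0.72)]
glue_jar [(array([0.7795, 0.0395, 0.0009]), 0.71)]
```

View pics/top0.png

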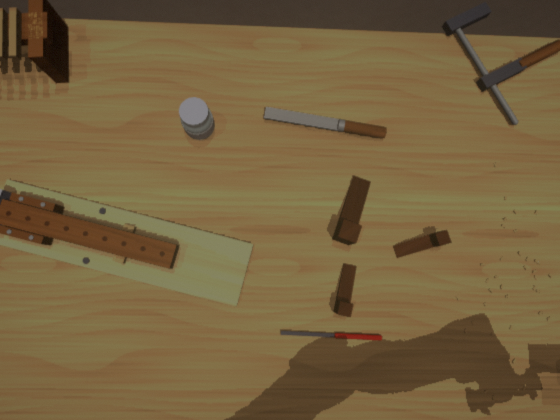

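View pics/side0.png

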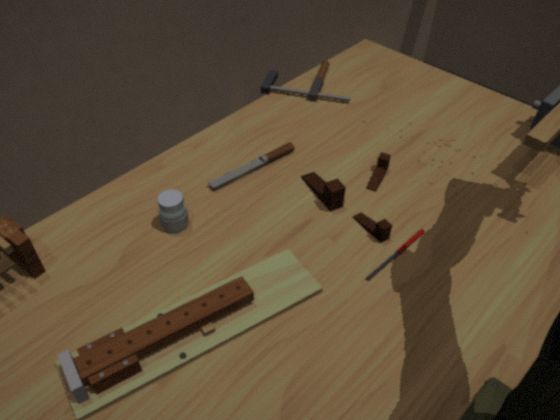

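The top view shows the largest wedge with its block at about (347,230) and its thin end at (358,180). The rail's free end is at (173,258), with the bare board to its right. The side view agrees. Next I go above the wedge.

```bash
python3 -m jog '[[[0.024,0.022,0],-0.04,-1],[[0.024,0.022,0],-0.04,-1],[[0.024,0.022,0],-0.04,-1],[[0.024,0.022,0],-0.04,-1],[[0.024,0.022,0],-0.04,-1],[[0.024,0.022,0],-0.04,-1],[[0.024,0.022,0],-0.04,-1],[[0.024,0.022,0],-0.04,-1]]'
python3 -m jog '[[[0.024,0.022,0],-0.04,-1],[[0.024,0.022,0],-0.04,-1],[[0.024,0.022,0],-0.04,-1],[[0.024,0.022,0],-0.04,-1],[[0.024,0.022,0],-0.04,-1],[[0.024,0.022,0],-0.04,-1],[[0.024,0.022,0],-0.04,-1],[[0,0,0],0,-1]]'
python3 - <<'E'
from h import *
s=telemetry.get_state(); print(s['t'],s['position'],s['orientation'],s['width'],s['ft_force'])
p=read_camera('wrist'); save(p,'w1')
for t in ['wedge_grip','wedge_tip','wedge']:
    print(t,[(np.array(r['xyz']),round(r['confidence'],2)) for r in landmark_of(p,t)][:4])
for r in silhouettes(p,'wedge'):
    m=r['region'].astype(np.uint8); print(r['confidence'],m.sum(),cv2.minAreaRect(cv2.findNonZero(m)))
E
```

```text
t: 1.77
position: [0.3723, -0.4217, 0.2267]
orientation: [[1.0, -0.031, 0.0], [-0.031, -1.0, -0.0], [0.0, 0.0, -1.0]]
ft_force: [0.1, -0.1, 0.3]
width: 0.999
grasp_force: 0.0
t: 2.43
position: [0.546, -0.2604, 0.2264]
orientation: [[0.956, -0.295, 0.005], [-0.295, -0.956, 0.005], [0.004, -0.007, -1.0]]
ft_force: [0.2, 1.6, -0.1]
width: 0.998
grasp_force: 0.0
2.4333 [ 0.546  -0.2604  0.2264] [[ 0.9556 -0.2947  0.0055]
 [-0.2947 -0.9556  0.0051]
 [ 0.0037 -0.0065 -1.    ]] 0.9978510585056334 [ 0.2168  1.6034 -0.1236]
wedge_grip [(array([ 0.4255, -0.2433,  0.0189]), 0.83), (array([ 0.5657, -0.2478,  0.0311]), 0.77), (array([ 0.5575, -0.4263,  0.0189]), 0.6)]
wedge_tip [(array([ 0.5104, -0.2612,  0.0005]), 0.88), (array([ 0.677 , -0.2846,  0.0018]), 0.77), (array([ 0.533 , -0.3504, -0.0024]), 0.63)]
wedge [(array([ 0.5694, -0.2468, -0.0027]), 0.92), (array([ 0.5558, -0.4237, -0.0002]), 0.87), (array([ 0.4273, -0.237 , -0.0008]), 0.82)]
0.92 1720 ((293.24591064453125, 249.32711791992188), (85.50897979736328, 21.57703399658203), 87.35746002197266)
0.88 2433 ((397.99993896484375, 143.5), (32.4499626159668, 98.73663330078125), 56.3099365234375)
0.61 4305 ((265.47564697265625, 124.63368225097656), (34.97414016723633, 131.4412841796875), 2.2025983333587646)
```

View pics/w1.png

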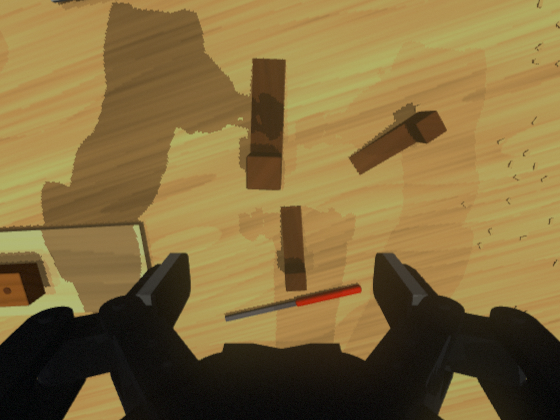

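The wrist view shows the big wedge upright: block at about (264,172), thin end at (269,60). I'll fit its planar pose to the silhouettes.

```bash
cat >> h.py <<'E'
from scipy.optimize import minimize
def wedge_pts(x,y,a,z0=0):
    P=[]
    for s in (-.018,.018):
        P+=[[-.0175,s,0],[-.0175,s,.062],[.0175,s,.062],[.0175,s,.024],[.1175,s,.004],[.1175,s,0]]
    P=np.array(P); c,s_=np.cos(a),np.sin(a)
    return np.c_[x+c*P[:,0]-s_*P[:,1],y+s_*P[:,0]+c*P[:,1],z0+P[:,2]]
def mask(p,X):
    # wedge = block hull + ramp hull, supersampled x4
    m=np.zeros((1680,2240),np.uint8); u=proj(p,X)*4+1.5
    blk=np.r_[u[0:4],u[6:10]]
    ramp=np.r_[u[3:6],u[9:12],u[0:1],u[6:7]]
    for q in (blk,ramp): cv2.fillConvexPoly(m,cv2.convexHull(np.float32(q)).round().astype(np.int32),255)
    return cv2.resize(m,(560,420),interpolation=cv2.INTER_AREA)/255.
def fit(ps,g,z0=0):
    D=[]
    for p in ps:
        c=proj(p,[[g[0]+.05*np.cos(g[2]),g[1]+.05*np.sin(g[2]),z0+.02]])[0]
        rs=silhouettes(p,'wedge')
        d=[np.hypot(*(np.argwhere(r['region'])[:,::-1].mean(0)-c)) for r in rs]
        i=int(np.argmin(d)); D.append((p,cv2.GaussianBlur(rs[i]['region'].astype(float),(0,0),1))); print('px off',d[i])
    S=np.array([.003,.003,.03])
    f=lambda v:sum(((cv2.GaussianBlur(mask(p,wedge_pts(*(np.array(g)+v*S),z0)),(0,0),1)-m)**2).sum()/m.sum() for p,m in D)
    r=minimize(f,np.zeros(3),method='Nelder-Mead',options=dict(initial_simplex=[[0,0,0],[2,0,0],[0,2,0],[0,0,2]],maxiter=120))
    return np.array(g)+r.x*S,r.fun
E
python3 - <<'E'
from h import *
g=[.564,-.246,-.34]
for ns in (['wrist'],['top'],['side']):
    v,e=fit([read_camera(n) for n in ns],g); print(ns,v[:2],np.degrees(v[2]),e)
s=telemetry.get_state(); print(s['position'],np.degrees(np.arctan2(s['orientation'][1][0],s['orientation'][0][0])))
E
```

```text
px off 4.254802240815228
['wrist'] [ 0.564  -0.2442] -19.4493187924597 0.0030903710244091125
px off 3.1027278655746477
['top'] [ 0.566  -0.2447] -20.079649538022334 0.1159000017983443
px off 6.607585513390642
['side'] [ 0.5652 -0.2436] -19.463631639951263 0.005198404150350602
[ 0.5388 -0.2694  0.2266] -17.780049750337646
```

```bash
python3 -m jog '[[[0.013,0.0125,0],-0.015,-1],[[0.013,0.0125,0],-0.015,-1],[[0,0,-0.037],0,-1],[[0,0,-0.037],0,-1],[[0,0,-0.037],0,-1],[[0,0,-0.037],0,-1],[[0,0,-0.037],0,-1],[[0,0,0],0,-1]]' 40
python3 -m jog '[[[0,0,0],0,1],[[0,0,0],0,1],[[0,0,0],0,1],[[0,0,0],0,1],[[0,0,0],0,1],[[0,0,0],0,1],[[0,0,0],0,1],[[0,0,0],0,1]]' 40
```

```text
t: 3.65
position: [0.5599, -0.2415, 0.0344]
orientation: [[0.943, -0.333, -0.013], [-0.333, -0.943, 0.005], [-0.014, -0.001, -1.0]]
ft_force: [-1.5, 0.8, -0.7]
width: 0.998
grasp_force: 0.0
t: 4.32
position: [0.5669, -0.2447, 0.0444]
orientation: [[0.943, -0.333, 0.004], [-0.333, -0.943, -0.002], [0.005, 0.0, -1.0]]
ft_force: [-1.9, 0.7, 5.6]
width: 0.412
grasp_force: 39.3
```

```bash
python3 -m jog '[[[0,0,0.03],0,1],[[0,0,0.04],0,1],[[0,0,0.04],0,1],[[-0.006,0.0135,0],0.115,1],[[-0.006,0.0135,0],0.115,1],[[-0.006,0.0135,0],0.115,1],[[-0.006,0.0135,0],0.115,1],[[-0.006,0.0135,0],0.115,1]]' 60
python3 -m jog '[[[-0.006,0.0135,0],0.115,1],[[-0.006,0.0135,0],0.115,1],[[-0.006,0.0135,0],0.115,1],[[-0.006,0.0135,0],0.115,1],[[-0.006,0.0135,0],0.115,1],[[-0.006,0.0135,0],0.115,1],[[-0.006,0.0135,0],0.115,1],[[-0.006,0.0135,0],0.115,1]]'
python3 -m jog '[[[-0.006,0.0135,0],0.11,1],[[0,0,0],0,1],[[0,0,0],0,1],[[0,0,0],0,1]]'
cat >> h.py <<'E'
def box(x,y,a,lo,hi):
    P=np.array([[i,j,k] for i in (lo[0],hi[0]) for j in (lo[1],hi[1]) for k in (lo[2],hi[2])],float)
    c,s=np.cos(a),np.sin(a)
    return np.c_[x+c*P[:,0]-s*P[:,1],y+s*P[:,0]+c*P[:,1],P[:,2]]
def hullmask(p,X):
    m=np.zeros((1680,2240),np.uint8); u=proj(p,X)*4+1.5
    cv2.fillConvexPoly(m,cv2.convexHull(np.float32(u)).round().astype(np.int32),255)
    return cv2.resize(m,(560,420),interpolation=cv2.INTER_AREA)/255.
E
python3 - <<'E'
from h import *
s=telemetry.get_state(); print(s['t'],s['qpos'],s['position'],np.degrees(np.arctan2(s['orientation'][1][0],s['orientation'][0][0])))
for n in ('top','side','wrist'):
    p=read_camera(n); save(p,n+'2')
    for t in ('rail','rail_gap','fixture','bolster_top','wedge_tip','wedge'):
        print(n,t,[(np.array(r['xyz']),round(r['confidence'],2)) for r in landmark_of(p,t)][:3])
    rs=silhouettes(p,'rail')
    if not rs: continue
    g=np.array([.514,.071,np.radians(75.5)]); S=np.array([.003,.003,.03])
    m=cv2.GaussianBlur(rs[0]['region'].astype(float),(0,0),1)
    f=lambda v:((cv2.GaussianBlur(hullmask(p,box(*(g+v*S),(0,-.022,.024),(.32,.022,.052))),(0,0),1)-m)**2).sum()/m.sum()
    r=minimize(f,np.zeros(3),method='Nelder-Mead',options=dict(initial_simplex=[[0,0,0],[2,0,0],[0,2,0],[0,0,2]],maxiter=120))
    v=g+r.x*S; print(n,'FIT',v[:2],np.degrees(v[2]),r.fun)
E
```

```text
t: 4.98
position: [0.5354, -0.176, 0.1533]
orientation: [[0.971, 0.239, 0.003], [0.239, -0.971, -0.001], [0.002, 0.002, -1.0]]
ft_force: [0.7, 0.1, -0.4]
width: 0.404
grasp_force: 60.3
t: 5.65
position: [0.4875, -0.0681, 0.153]
orientation: [[0.398, 0.917, 0.003], [0.917, -0.398, -0.001], [-0.0, 0.003, -1.0]]
ft_force: [0.5, 0.5, -0.8]
width: 0.402
grasp_force: 60.3
t: 5.98
position: [0.482, -0.0559, 0.1523]
orientation: [[0.303, 0.953, 0.002], [0.953, -0.303, -0.001], [-0.001, 0.002, -1.0]]
ft_force: [0.7, 0.3, -1.2]
width: 0.402
grasp_force: 60.3
5.9833 [ 13.8737  37.115  -20.2531 117.4555  25.2962  29.4728 -42.5229] [ 0.482  -0.0559  0.1523] 72.34149656041474
top rail []
top rail_gap [(array([0.5363, 0.1631, 0.0269]), 0.75)]
top fixture [(array([ 0.3758, -0.2257,  0.0004]), 0.7)]
top bolster_top [(array([0.5388, 0.1651, 0.0268]), 0.83)]
top wedge_tip [(array([ 0.5077, -0.256 ,  0.0046]), 0.93)]
top wedge [(array([ 0.43  , -0.2412,  0.0022]), 0.8), (array([ 0.5587, -0.4238,  0.0019]), 0.71), (array([ 0.785 , -0.2126,  0.0009]), 0.23)]
top FIT [0.5308 0.1306] 76.29430991299229 0.032
[... 293 characters left out ...]
0.1636, 0.0227]), 0.79)]
side wedge_tip [(array([0.5169, 0.0531, 0.1086]), 0.89), (array([ 0.5343, -0.3498,  0.0007]), 0.63), (array([ 0.5053, -0.2585, -0.0022]), 0.58)]
side wedge [(array([ 0.4851, -0.0546,  0.1089]), 0.7), (array([ 0.556 , -0.4261,  0.0027]), 0.67)]
side FIT [0.515 0.07 ] 75.85983937914682 0.05733208494875732
wrist rail [(array([0.5148, 0.0681, 0.0251]), 0.93)]
wrist rail_gap []
wrist fixture []
wrist bolster_top [(array([0.5183, 0.0537, 0.1085]), 0.17)]
wrist wedge_tip [(array([0.5194, 0.0571, 0.1095]), 0.56)]
wrist wedge [(array([ 0.4255, -0.2361,  0.0009]), 0.76), (array([ 0.4866, -0.0547,  0.1031]), 0.61)]
wrist FIT [0.5168 0.0799] 72.26174306010411 0.03410160914501305
```

View pics/wrist2.png

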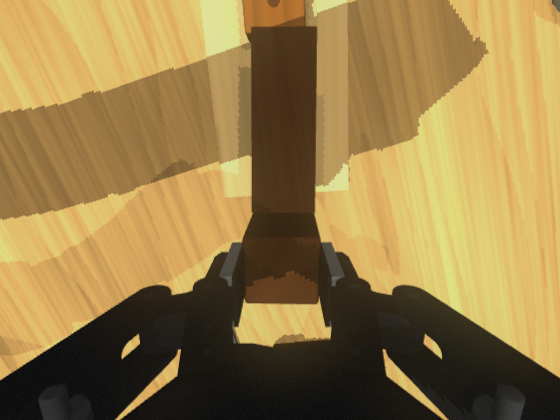

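View pics/top2.png

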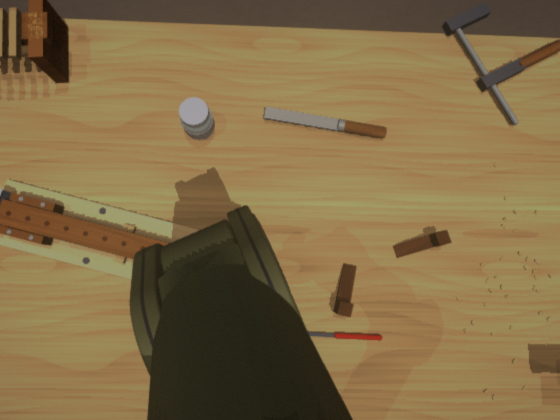

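The wrist view shows the wedge held straight: block at (282,260), thin end at (284,28), with the rail's free end just past it. The top view is blocked by the arm, so I'll take the fixture's edges from the first top picture.

Run:
```python
from h import *
p=read_camera('top'); im=cv2.imread('pics/top0.png').astype(float)
g=cv2.GaussianBlur(im,(0,0),1)
def edge(A,B,z,w=6,n=60,lo=.05,hi=.95):
    # strongest gradient across the guessed segment A-B, then robust line fit, to world at height z
    A,B=np.array(A,float),np.array(B,float); d=(B-A)/np.hypot(*(B-A)); nn=np.array([-d[1],d[0]]); Q=[]
    for t in np.linspace(lo,hi,n):
        s=np.arange(-w,w+.1,.25); L=(A+t*(B-A))+s[:,None]*nn
        v=cv2.remap(g.astype(np.float32),L[:,0].astype(np.float32),L[:,1].astype(np.float32),cv2.INTER_LINEAR).reshape(-1,3)
        k=np.abs(np.gradient(v,axis=0)).sum(1).argmax(); Q.append(L[k])
    l=cv2.fitLine(np.float32(Q),cv2.DIST_HUBER,0,.01,.01).ravel()
    X=[ray(p,l[2:]+k*l[:2],z)[:2] for k in (-40,40)]
    return X
def rep(n,E):
    d=E[0]-E[1]; print(n,E,np.degrees(np.arctan2(d[1],d[0]))%180); return E
a=rep('board up',edge((10,181),(252,242),.012))
b=rep('board low',edge((20,250),(237,303),.012))
c=rep('board end',edge((252,242),(237,303),.012))
r1=rep('rail up',edge((70,214),(177,241),.052,4))
r2=rep('rail low',edge((60,241),(173,267),.052,4))
r3=rep('rail end',edge((178,241),(173,266),.052,4))
def inter(E,F):
    d,e=E[1]-E[0],F[1]-F[0]; t=np.linalg.solve(np.c_[d,-e],F[0]-E[0])[0]; return E[0]+t*d
A,B=inter(a,c),inter(b,c); print('board corners',A,B,np.hypot(*(A-B)),'mid',(A+B)/2)
th=np.radians(75.9); print('fixture origin from board',(A+B)/2+.13*np.array([np.cos(th),np.sin(th)]))
A,B=inter(r1,r3),inter(r2,r3); print('rail corners',A,B,np.hypot(*(A-B)),'mid',(A+B)/2)
s=telemetry.get_state();print(s['position'])
```

```text
board up [array([0.608 , 0.2026]), array([0.573 , 0.0562])] 76.57269655043572
board low [array([0.4953, 0.2343]), array([0.4602, 0.0916])] 76.19894587906843
board end [array([ 0.4118, -0.0393]), array([ 0.5549, -0.0741])] 166.33672423771202
rail up [array([0.585 , 0.2258]), array([0.5519, 0.0879])] 76.47461346397506
rail low [array([0.5398, 0.2601]), array([0.506 , 0.1239])] 76.07777408607647
rail end [array([0.4531, 0.0772]), array([0.5892, 0.0453])] 166.78327329928
board corners [ 0.5426 -0.0711] [ 0.4271 -0.043 ] 0.11886969014228949 mid [ 0.4849 -0.0571]
fixture origin from board [0.5166 0.069 ]
rail corners [0.5441 0.0559] [0.4922 0.0681] 0.05337405350929874 mid [0.5182 0.062 ]
[ 0.4812 -0.0548  0.1515]
```

```bash
python3 -m jog '[[[0.003,-0.001,0],0.07,1],[[0,0,-0.04],0,1],[[0,0,-0.035],0,1],[[0,0,-0.008],0,1],[[0,0,0],0,1],[[0,0,0],0,1]]'
python3 - <<'E'
from h import *
s=telemetry.get_state(); P=s['position'];o=s['orientation']; print(s['t'],P,np.degrees(np.arctan2(o[1][0],o[0][0])),s['ft_force'])
for n in ('side','wrist'):
    p=read_camera(n); save(p,n+'3')
    for z0 in (.022,.026): print(n,z0,fit([p],[P[0],P[1],1.33],z0))
    for t in ('rail','wedge_tip','wedge_grip'):
        print(n,t,[(np.array(r['xyz']),round(r['confidence'],2)) for r in landmark_of(p,t)][:3])
a=cv2.imread('pics/side3.png')[200:420,40:340]; cv2.imwrite('pics/c3.png',cv2.resize(a,None,fx=2.5,fy=2.5,interpolation=cv2.INTER_CUBIC))
E
```

```text
t: 7.73
position: [0.4843, -0.0556, 0.0689]
orientation: [[0.232, 0.973, -0.0], [0.973, -0.232, -0.0], [-0.0, -0.0, -1.0]]
ft_force: [-0.3, -0.1, -0.8]
width: 0.403
grasp_force: 60.3
7.7333 [ 0.4843 -0.0556  0.0689] 76.56244294209432 [-0.2702 -0.0638 -0.8174]
px off 1.9594962961128226
side 0.022 (array([ 0.4855, -0.0534,  1.329 ]), np.float64(0.11885625923998865))
px off 2.5399082636015318
side 0.026 (array([ 0.4836, -0.0512,  1.3357]), np.float64(0.12426208341866399))
side rail [(array([0.5141, 0.0697, 0.0265]), 0.56), (array([0.5133, 0.0648, 0.0001]), 0.23)]
side wedge_tip [(array([0.5122, 0.0561, 0.0242]), 0.95), (array([ 0.5072, -0.2576,  0.0016]), 0.81), (array([ 0.5347, -0.3462, -0.0042]), 0.62)]
side wedge_grip [(array([ 0.4234, -0.2367,  0.0244]), 0.96), (array([ 0.4817, -0.0574,  0.056 ]), 0.91), (array([ 0.5553, -0.4253,  0.0225]), 0.87)]
px off 15.097800152903122
wrist 0.022 (array([ 0.4843, -0.056 ,  1.3226]), np.float64(0.018623856544278415))
px off 14.293940697882446
wrist 0.026 (array([ 0.4845, -0.0555,  1.3242]), np.float64(0.011880288914532607))
wrist rail [(array([0.5172, 0.0674, 0.0237]), 0.84)]
wrist wedge_tip [(array([0.5153, 0.0579, 0.0273]), 0.9)]
wrist wedge_grip [(array([ 0.4905, -0.0597,  0.0528]), 0.72), (array([0.515, 0.057, 0.025]), 0.59), (array([ 0.5171,  0.0646, -0.0025]), 0.2)]
```

View pics/c3.png

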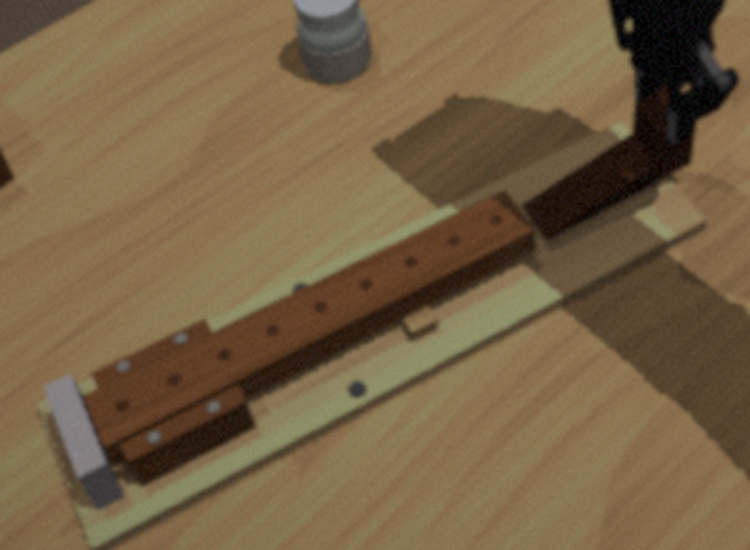

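View pics/wrist3.png

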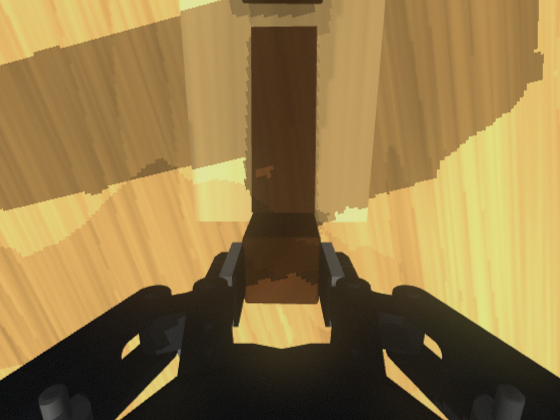

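Wedge and rail line up: in the wrist view both are centred near column 283, and the tip is about 12 mm short of the rail. Now I lower it to contact.

```bash
python3 -m jog '[[[0,0,-0.006],0,1],[[0,0,-0.003],0,1],[[0,0,0],0,1],[[0,0,0],0,1]]'; python3 -m jog '[[[0,0,-0.0015],0,1],[[0,0,-0.0005],0,1],[[0,0,0],0,1],[[0,0,0],0,1]]'
```

```text
t: 8.67
position: [0.4839, -0.0557, 0.0591]
orientation: [[0.233, 0.973, -0.001], [0.973, -0.233, -0.0], [-0.0, -0.001, -1.0]]
ft_force: [0.0, -0.2, -1.3]
width: 0.405
grasp_force: 60.4
t: 9.0
position: [0.4842, -0.0558, 0.0575]
orientation: [[0.233, 0.973, 0.0], [0.973, -0.233, -0.0], [-0.0, 0.0, -1.0]]
ft_force: [0.3, -0.2, -0.6]
width: 0.407
grasp_force: 60.4
```

```bash
python3 -m jog '[[[0,0,-0.001],0,1],[[0,0,0],0,1],[[0,0,0],0,1]]'; python3 -m jog '[[[0,0,-0.001],0,1],[[0,0,0],0,1],[[0,0,0],0,1]]';  python3 -m jog '[[[0,0,-0.001],0,1],[[0,0,0],0,1],[[0,0,0],0,1]]'
```

```text
t: 9.25
position: [0.4844, -0.0558, 0.0566]
orientation: [[0.233, 0.972, 0.0], [0.972, -0.233, -0.0], [0.0, 0.0, -1.0]]
ft_force: [0.5, -0.2, 0.7]
width: 0.401
grasp_force: 60.6
t: 9.5
position: [0.4844, -0.056, 0.0564]
orientation: [[0.233, 0.972, 0.001], [0.972, -0.233, -0.001], [-0.0, 0.001, -1.0]]
ft_force: [-0.5, -0.5, 9.4]
width: 0.4
grasp_force: 61.7
t: 9.75
position: [0.4844, -0.0561, 0.0563]
orientation: [[0.233, 0.973, 0.002], [0.973, -0.233, -0.001], [-0.001, 0.002, -1.0]]
ft_force: [-2.6, -0.7, 20.1]
width: 0.404
grasp_force: 62.9
```

```bash
python3 -m jog '[[[0,0,0.0012],0,1],[[0.0012,0.0049,0],0,1],[[0.0012,0.0049,0],0,1],[[0.0012,0.0049,0],0,1],[[0.0012,0.0049,0],0,1],[[0.0012,0.0049,0],0,1],[[0.0012,0.0049,0],0,1],[[0.0012,0.0049,0],0,1]]'; python3 -m jog '[[[0.0012,0.0049,0],0,1],[[0,0,0],0,1],[[0,0,0],0,1],[[0,0,0],0,1]]'
python3 - <<'E'
from h import *
s=telemetry.get_state(); P=s['position'];o=s['orientation']; print(s['t'],P,np.degrees(np.arctan2(o[1][0],o[0][0])),s['ft_force'])
p=read_camera('wrist'); save(p,'w4'); q=read_camera('side'); save(q,'s4')
for n,p in (('w',p),('s',q)):
  for t in ('rail','wedge_tip','wedge_grip','rail_gap','bolster_top'):
    print(n,t,[(np.array(r['xyz']),round(r['confidence'],2)) for r in landmark_of(p,t)][:3])
E
```

```text
t: 10.42
position: [0.492, -0.0247, 0.0564]
orientation: [[0.236, 0.972, -0.001], [0.972, -0.236, -0.005], [-0.006, -0.0, -1.0]]
ft_force: [-1.9, -8.1, 12.4]
width: 0.404
grasp_force: 62.0
t: 10.75
position: [0.4937, -0.0182, 0.0564]
orientation: [[0.234, 0.972, -0.0], [0.972, -0.234, -0.003], [-0.003, 0.001, -1.0]]
ft_force: [-0.9, -2.9, 11.8]
width: 0.4
grasp_force: 61.9
10.75 [ 0.4937 -0.0182  0.0564] 76.45083092574373 [-0.9124 -2.9155 11.7927]
w rail [(array([0.5151, 0.069 , 0.0229]), 0.95)]
w wedge_tip []
w wedge_grip [(array([ 0.4942, -0.0183,  0.0407]), 0.81)]
w rail_gap []
w bolster_top []
s rail [(array([0.5155, 0.0705, 0.0207]), 0.63)]
s wedge_tip [(array([ 0.5329, -0.3459, -0.0043]), 0.64)]
s wedge_grip [(array([ 0.4928, -0.0208,  0.04  ]), 0.81), (array([ 0.4249, -0.2392,  0.0226]), 0.73), (array([ 0.7834, -0.2202,  0.0008]), 0.73)]
s rail_gap [(array([0.5401, 0.1653, 0.0273]), 0.63)]
s bolster_top [(array([0.5371, 0.1691, 0.0235]), 0.81)]
```

View pics/w4.png

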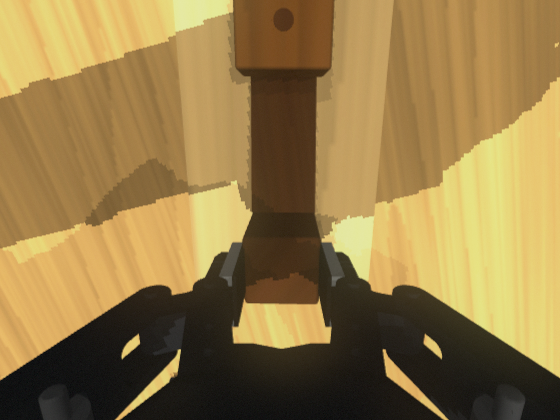

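Run:
```python
from h import *
p=read_camera('wrist'); s=telemetry.get_state(); P=np.array(s['position'])[:2]
th=np.radians(76.4); d=np.array([np.cos(th),np.sin(th)]); n=np.array([-d[1],d[0]])
R=cv2.Rodrigues(np.float64(p['rvec']))[0]; print('cam',(-R.T@np.ravel(p['tvec'])-np.r_[P,0]))
f=cv2.GaussianBlur(p['frame'].astype(float),(0,0),.7).mean(2)[:,265:300].mean(1)
print('60-85',f[60:85].astype(int)); print('205-250',f[205:250].astype(int)); print('295',f[295:310].astype(int))
for r,z in ((69,.052),(76,.024),(213,.036),(213,.074),(240,.074),(303,.074)):
    X=ray(p,(283,r),z)[:2]-P; print(r,z,'along from TCP',X@d,'lat',X@n)
X=np.array([.515,.070])-P; print('origin est',X@d,X@n)
```

```text
cam [0.0157 0.0683 0.2044]
60-85 [76 76 76 76 75 74 71 65 56 47 41 39 39 39 40 40 39 39 40 40 42 43 44 45
 45]
205-250 [52 52 52 51 51 51 50 46 41 40 39 40 39 39 39 39 39 39 39 39 39 39 39 39
 39 39 39 39 38 38 39 40 42 44 45 46 46 46 46 46 45 46 46 46 46]
295 [ 68  68  68  68  68  68  69  76 108 150 174 179 179 179 180]
69 0.052 along from TCP 0.09091159275002354 lat 0.00022961131338602647
76 0.024 along from TCP 0.0912249203721193 lat 0.00011363068653826106
213 0.036 along from TCP 0.016957012078198195 lat -3.3306523108020086e-05
213 0.074 along from TCP 0.028941603326497336 lat 0.00015701343606985555
240 0.074 along from TCP 0.016089998432081434 lat 0.00012292390361684928
303 0.074 along from TCP -0.016625629370786554 lat 3.614404500240826e-05
origin est 0.09074110956223687 2.0898027157204507e-05
```

The wrist picture puts the block's front 16.5 mm ahead of the TCP and the rail's end 91 mm ahead, so the wedge is 25 mm in. It has to reach about 62 mm for the 3 mm gap. I'll push 28 mm and look again.

```bash
python3 -m jog '[[[0.0009,0.0039,0],0,1],[[0.0009,0.0039,0],0,1],[[0.001,0.0039,0],0,1],[[0.0009,0.0039,0],0,1],[[0.001,0.0039,0],0,1],[[0.0009,0.0039,0],0,1],[[0.0009,0.0039,0],0,1],[[0,0,0],0,1]]'; python3 -m jog '[[[0,0,0],0,1],[[0,0,0],0,1],[[0,0,0],0,1]]'
cat > m.py <<'E'
from h import *
p=read_camera('wrist'); s=telemetry.get_state(); P=np.array(s['position'])[:2]
th=np.radians(76.4); d=np.array([np.cos(th),np.sin(th)]); n=np.array([-d[1],d[0]])
f=cv2.GaussianBlur(p['frame'].astype(float),(0,0),.7).mean(2)[:,265:300].mean(1)
g=np.gradient(f); print('edges',[(i,int(f[i]),round(g[i],1)) for i in range(60,310) if abs(g[i])>2.5])
k=60+np.argmin(g[60:205])
for dz in (0,.002,.0044):
    X=ray(p,(283,k),.052+dz)[:2]-P; print('rail end row',k,dz,X@d,'inserted',.1165-X@d)
X=np.array([.515,.070])-P; print('origin est',X@d,X@n,s['t'],s['ft_force'])
q=read_camera('side')
for nm,pp in (('w',p),('s',q)):
  for t in ('rail','rail_gap','wedge_grip'):
    print(nm,t,[(np.array(r['xyz']),round(r['confidence'],2)) for r in landmark_of(pp,t)][:1])
E
python3 m.py
```

```text
t: 12.07
position: [0.4994, 0.007, 0.0564]
orientation: [[0.236, 0.972, -0.002], [0.972, -0.236, -0.006], [-0.007, -0.001, -1.0]]
ft_force: [-1.2, -7.6, 12.6]
width: 0.404
grasp_force: 62.0
t: 12.32
position: [0.4994, 0.007, 0.0564]
orientation: [[0.236, 0.972, -0.002], [0.972, -0.236, -0.006], [-0.006, -0.0, -1.0]]
ft_force: [-2.0, -7.2, 13.1]
width: 0.405
grasp_force: 62.0
edges [(122, 75, np.float64(-2.9)), (123, 70, np.float64(-6.0)), (124, 63, np.float64(-9.1)), (125, 52, np.float64(-9.2)), (126, 44, np.float64(-4.2)), (211, 50, np.float64(-2.9)), (212, 45, np.float64(-4.6)), (213, 40, np.float64(-2.8)), (277, 57, np.float64(3.7)), (278, 61, np.float64(4.1)), (279, 65, np.float64(3.0)), (301, 70, np.float64(3.9)), (302, 78, np.float64(20.8)), (303, 112, np.float64(40.8)), (304, 159, np.float64(37.3)), (305, 186, np.float64(16.3)), (306, 192, np.float64(3.0))]
rail end row 125 0 0.06609764845505431 inserted 0.0504023515449457
rail end row 125 0.002 0.06615568208606568 inserted 0.05034431791393433
rail end row 125 0.0044 0.06622532244327932 inserted 0.05027467755672069
origin est 0.06481539998322026 -0.0003476843620243171 12.3667 [-2.127  -6.8024 12.9712]
w rail [(array([0.5151, 0.0677, 0.0277]), 0.91)]
w rail_gap []
w wedge_grip [(array([0.5007, 0.0051, 0.0415]), 0.72)]
s rail [(array([0.5172, 0.0717, 0.0281]), 0.75)]
s rail_gap [(array([0.5423, 0.1652, 0.0276]), 0.76)]
s wedge_grip [(array([0.4957, 0.0038, 0.0438]), 0.9)]
```

```bash
python3 -m jog '[[[0.0007,0.0029,0],0,1],[[0.0007,0.0029,0],0,1],[[0.0007,0.0029,0],0,1],[[0.0005,0.0019,0],0,1],[[0,0,0],0,1],[[0,0,0],0,1],[[0,0,0],0,1]]'; python3 m.py
```

```text
t: 13.3
position: [0.5018, 0.0169, 0.0564]
orientation: [[0.237, 0.972, -0.002], [0.972, -0.237, -0.007], [-0.007, -0.001, -1.0]]
ft_force: [-2.1, -8.3, 12.1]
width: 0.407
grasp_force: 62.1
edges [(145, 72, np.float64(-5.0)), (146, 66, np.float64(-8.4)), (147, 56, np.float64(-8.7)), (148, 48, np.float64(-4.6)), (211, 49, np.float64(-2.8)), (212, 45, np.float64(-4.6)), (213, 40, np.float64(-3.0)), (276, 55, np.float64(2.7)), (277, 58, np.float64(4.1)), (278, 63, np.float64(3.9)), (279, 66, np.float64(2.6)), (301, 71, np.float64(3.9)), (302, 79, np.float64(20.4)), (303, 112, np.float64(40.4)), (304, 159, np.float64(37.4)), (305, 187, np.float64(16.6)), (306, 193, np.float64(3.3))]
rail end row 147 0 0.05572140565251338 inserted 0.06077859434748663
rail end row 147 0.002 0.05591825474730653 inserted 0.06058174525269348
rail end row 147 0.0044 0.0561544736610583 inserted 0.060345526338941705
origin est 0.054650970843986374 -0.0003612569680720505 13.35 [-2.2386 -8.908  13.1653]
w rail [(array([0.5183, 0.0669, 0.0327]), 0.88)]
w rail_gap []
w wedge_grip [(array([0.5032, 0.0167, 0.0398]), 0.72)]
s rail [(array([0.5161, 0.0709, 0.0259]), 0.64)]
s rail_gap [(array([0.5393, 0.1679, 0.0305]), 0.82)]
s wedge_grip [(array([0.5003, 0.0184, 0.0406]), 0.81)]
```

```bash
python3 -m jog '[[[0,0,0.0006],0,1],[[0.0001,0.0005,0],0,1],[[0,0,0],0,1],[[0,0,0],0,1],[[0,0,0],0,1]]'; python3 m.py | sed -n '2,5p'
```

```text
t: 14.12
position: [0.5024, 0.0196, 0.0565]
orientation: [[0.235, 0.972, -0.001], [0.972, -0.235, -0.003], [-0.004, -0.001, -1.0]]
ft_force: [-0.7, -5.3, 7.3]
width: 0.402
grasp_force: 61.4
rail end row 153 0 0.0528325942188571 inserted 0.06366740578114291
rail end row 153 0.002 0.05306075080867547 inserted 0.06343924919132454
rail end row 153 0.0044 0.05333453871645753 inserted 0.06316546128354247
origin est 0.05194266709840527 -0.00033411490296357315 14.1667 [-0.4672 -5.8053  7.9325]
```

Run:
```python
from h import *
q=read_camera('side'); save(q,'s5'); a=q['frame'][200:420,40:340,::-1]
cv2.imwrite('pics/c5.png',cv2.resize(a,None,fx=2.6,fy=2.6,interpolation=cv2.INTER_CUBIC))
# vertical displacement of the rail's free-end region vs the first side picture
A=cv2.imread('pics/side3.png',0);B=cv2.imread('pics/s5.png',0)
th=np.radians(76.4);d=np.array([np.cos(th),np.sin(th),0])
for x in (.01,.05,.09,.13,.17,.21):
    # rail screw-hole pattern / top face patch tracked
    X=np.array([.515,.070,0])+x*d+[0,0,.052]
    u0=proj(q,[X])[0]; jac=proj(q,[X+[0,0,.001]])[0]-u0; ju=proj(q,[X+.001*d])[0]-u0
    c=u0.round().astype(int); w=13
    T=cv2.getRectSubPix(A,(2*w+1,2*w+1),tuple(map(float,u0))).astype(np.float32)
    U=cv2.getRectSubPix(B,(2*w+1,2*w+1),tuple(map(float,u0))).astype(np.float32)
    s,r=cv2.phaseCorrelate(T,U,cv2.createHanningWindow((2*w+1,2*w+1),cv2.CV_32F))
    print(x,np.array(s),r,'dz,dx mm',np.linalg.solve(np.c_[jac,ju],s))
```

```text
0.01 [ 0.1918 -0.3064] 0.96158334747754 dz,dx mm [ 0.6149 -0.4367]
0.05 [-0.3255 -0.5037] 0.3584451845480418 dz,dx mm [1.9159 0.5234]
0.09 [ 0.0986 -0.22  ] 0.9674977405898691 dz,dx mm [ 0.4828 -0.2471]
0.13 [ 0.5319 -0.0756] 1.0478549314297438 dz,dx mm [-0.5294 -0.9537]
0.17 [0.2181 0.3427] 1.097908954397968 dz,dx mm [-1.2354 -0.2052]
0.21 [0.2891 0.2392] 1.237385962398618 dz,dx mm [-1.0315 -0.3227]
```

View pics/c5.png

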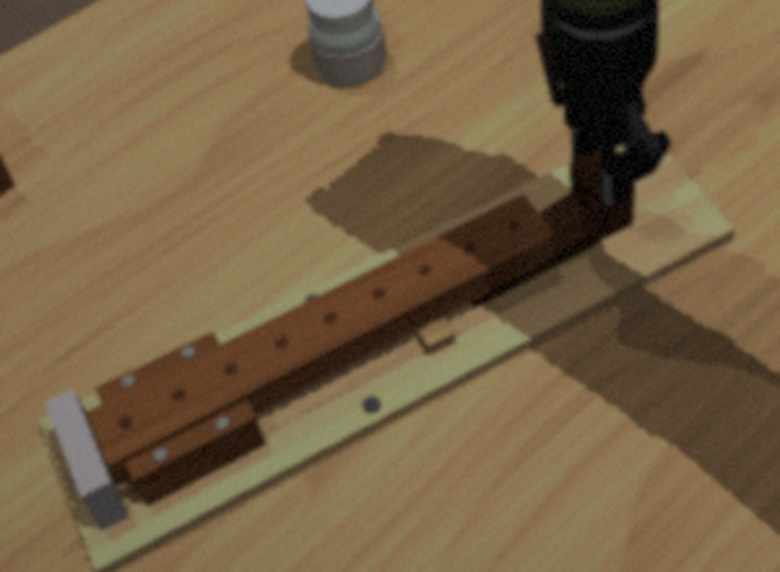

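The side view shows the wedge under the rail on the board, and the rail still in its cheeks against the stop. As a check I'll measure the rail's rise from its top-edge shift between the pictures.

Run:
```python
from h import *
q=read_camera('side')
A=cv2.imread('pics/side3.png').astype(np.float32);A0=cv2.imread('pics/side0.png').astype(np.float32);B=q['frame'][:,:,::-1].astype(np.float32)
th=np.radians(76.4);d=np.array([np.cos(th),np.sin(th),0]);n=np.array([-d[1],d[0],0])
for y in (-.022,.022):
  for z in (.052,.024):
    out=[]
    for x0 in (.01,.05,.09,.12,.16,.20):
        r=[]
        for im in (A0,A,B):
            e=[]
            for x in np.linspace(x0,x0+.03,13):
                X=np.array([.515,.070,z])+x*d+y*n; u=proj(q,[X])[0]; j=proj(q,[X+[0,0,.001]])[0]-u
                t=np.arange(-9,9.1,.25); L=(u+t[:,None]*j).astype(np.float32)
                v=cv2.remap(cv2.GaussianBlur(im,(0,0),.8),L[:,:1],L[:,1:],cv2.INTER_LINEAR).reshape(-1,3)
                g=np.abs(np.gradient(v.sum(1))); g[g<.6*g.max()]=0; e.append((g*t).sum()/g.sum())
            r.append(np.median(e))
        out.append(r+[r[2]-r[0]])
    print(y,z,'\n',np.array(out).round(1).T)
```

```text
-0.022 0.052 
 [[-0.3 -0.6 -0.5 -0.2  0.5  0.3]
 [ 1.  -0.5 -0.3 -0.2  0.6  0.4]
 [ 3.5  3.   2.   2.2  2.2  1.5]
 [ 3.8  3.7  2.5  2.4  1.7  1.1]]
-0.022 0.024 
 [[ 3.2  2.8  0.1  0.2 -1.1  0.1]
 [-0.2 -0.2 -0.4 -0.4 -0.6 -0.1]
 [ 0.9 -0.9  0.9 -0.6 -2.1 -1.4]
 [-2.3 -3.6  0.8 -0.8 -1.1 -1.5]]
0.022 0.052 
 [[-0.5 -1.5 -0.3  0.2  1.   1. ]
 [-0.7 -0.7 -0.1  0.4  0.9  1.1]
 [ 4.3  3.7  3.8  3.3  3.2  3.2]
 [ 4.7  5.2  4.2  3.1  2.2  2.2]]
0.022 0.024 
 [[-4.5 -4.2  1.8 -3.7 -3.8 -3.5]
 [-4.6 -4.3  1.6 -3.6 -3.6 -3.4]
 [-4.2 -4.2  4.1 -2.9 -2.9 -3. ]
 [ 0.2  0.   2.2  0.8  0.9  0.4]]
```

The top edges rose by 2.5 to 4.2 mm at the bolster (about 3.2 mm on average) and by about 4.2 mm near the free end. That matches the 3.2 mm computed from the insertion depth. I'll let it settle, then hand in.

```bash
python3 -m jog '[[[0,0,0],0,1],[[0,0,0],0,1],[[0,0,0],0,1],[[0,0,0],0,1]]' && python3 m.py | sed -n '2,5p' && python3 -c "
from workcell import ticket; print(ticket.job_done())"
```

```text
t: 14.95
position: [0.5025, 0.0196, 0.0565]
orientation: [[0.235, 0.972, -0.001], [0.972, -0.235, -0.004], [-0.004, -0.0, -1.0]]
ft_force: [-0.3, -4.9, 8.6]
width: 0.4
grasp_force: 61.4
rail end row 153 0 0.05285187339360442 inserted 0.06364812660639559
rail end row 153 0.002 0.053080027754466644 inserted 0.06341997224553336
rail end row 153 0.0044 0.0533538129875013 inserted 0.0631461870124987
origin est 0.0519619913243073 -0.00033806939551201927 15.0 [-0.5532 -5.5018  7.7192]
the job is handed in; nothing more can be done
None
```

The job is handed in at about 15 s: the wedge is gripped and held still on the board, about 63 mm under the rail, with the gap at the bolster estimated at 3.2 mm from insertion depth and a rough camera check.

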